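# Slide a front panel out over the edge of the riser

## Robot

A 6-joint arm with a two-finger parallel gripper is mounted at the origin on the work surface. World frame = base frame: x ahead of the robot, y to its left, z up, the work surface at z = 0. Lengths are in mm, angles in rad, forces in N, time in s.
With the tool pointing down it reaches from about 400 to 825 mm from the base axis. Payload 7 kg.
Tool frame: the origin (TCP) lies at the very end of the fingers, on their centre line; the grasp point (between the pads) lies 19 mm behind it; z points along the fingers, y is the direction in which the jaws open and shut (so a half turn about z gives the same grasp; the last joint's range is limited). The gripper opens to 88 mm and grips with 3 to 60 N. Pads are 19 mm wide; open, the fingers measure 130 mm over their backs; the gripper's body (78 mm by 193 mm) begins 47 mm behind the grasp point.
Start: joints at [-0.815, 0.359, 0.012, 0, -1.224, -0.288], TCP at [304.345, -602.469, 226.561] pointing down, gripper open.
Joint ranges: [-3.07, 3.07], [-1.43, 2.12], [-1.02, 1.25], [-3.03, 1.67], [-3.05, -0], [-3.03, 3.03]. Speed limits (rad/s): [2.39, 2.39, 3.01, 3.14, 3.14, 3.14].

## Interface

Orientations are given as a unit quaternion [x, y, z, w].
In Python, from plant import bot gives the robot as it stands. Calls block until the motion is done:
- bot.move_ptp(position, orientation): joint-space move of the TCP to a pose.
- bot.line_to(position, velocity=150, ori=None): straight line of the TCP; ori=None keeps the orientation; velocity is the mean speed in mm/s.
- bot.move_joints(angles): joint-space move.
- bot.move_gripper(opening, force=None): finger opening in mm; force is the grip in N (None keeps the last); returns when the fingers have stopped.
- bot.pause(seconds).
- bot.solve_ik(position, orientation): joint angles nearest the present ones, or None.
- bot.read_state(): the state.
- bot.camera(name): name is "side" or "top"; returns the picture (420x560x3 uint8, red, green, blue); there is no depth.
- bot.get_calibration(name): a dict with "fx", "fy", "cx", "cy" (pixels), "distortion" ([k1, k2, p1, p2, k3] as OpenCV has them; the pictures are not rectified), "view" (4x4, takes a point from world to camera coordinates). Camera axes: x right, y up, looking along -z (the intrinsics and any distortion apply to the point x, -y, -z); pixel columns grow to the right and rows downward; lengths in mm; the calibration is good to about 2 mm. A picture is of the moment at which its call begins. get_calibration takes no time and is no camera call.
A pose or a line that the arm cannot do raises bot.Unreachable and nothing moves.
- bot.close_job(): hands the job in, once; it reports no verdict.
The state is a dict: "t": time; "joint_pos": joint angles; "qvel": joint speeds; "tau": joint torques, N m; "tcp_pos": TCP position; "eef_rot": TCP orientation; "contact_force": force on the tool from outside, world axes, zero at the start; "moment": the same for the moment, N m; "width": finger opening in mm.
Only numpy, scipy, OpenCV 4.12 (cv2) and the standard library are available. Lean on these libraries where they do the work, as an engineer would, in place of code of your own. Each camera call takes 0.05 s, during which the arm holds its last target. There are 200 camera calls.

## Task

The blank aluminium front panel lying on the plywood riser is to get its nuts fitted from below. Without lifting it, push it with the fingertips straight across the riser, so that its edge with the row of four holes sticks out 40 mm past the riser's far edge (the one away from the robot), square to that edge and lying flat on the riser. Leave the jar, the stock bin and the small carton where they are.

Things in the scene. Friction and masses are not known exactly. Their poses are not given: they have to be found in the camera images.
- riser: Low fixed stand: plywood deck 260 mm (its x) by 340 mm (its y), deck top 60 mm above the work surface, on pine bearers. Cannot be moved. Origin on the work surface under its centre; x points away from the robot, toward the far edge (up to 17 degrees of yaw), y to the left, z up.
- riser_edge (a point): Middle of the riser's far edge, at deck-top height (60 mm above the work surface, 130 mm from the riser's centre along its x); same axes as the riser.
- panel: Loose bare aluminium plate lying on the deck, 130 mm (its x) by 160 mm (its y) by 6 mm thick, about 0.33 kg, a row of four 9 mm holes (black, shallow marks) 15 mm from one edge. Origin at the centre of its underside; x points to the holed edge, which starts on the far side, short of the riser's far edge; up to 12 degrees out of square with the riser. Slides freely when pushed.
- panel_lead (a point): Middle of the panel's edge beside the row of holes, at half thickness (65 mm from the panel's centre along its x). Its distance beyond point riser_edge along the riser's x is the overhang.
- panel_mid (a point): Centre of the panel, half-way up its thickness; 63 mm above the work surface when it lies on the deck. The opposite edge, nearer the robot, is 65 mm behind it, with at least 60 mm of bare deck behind that.
- jar_mid (a point): Centre of a small clear jar with a white lid, 32 mm across and 50 mm tall, standing on the left part of the riser's deck near its far corner. Bystander.
- bin_mid (a point): Centre of an open red plastic stock bin, 160 by 100 by 75 mm tall, on the work surface to the right of the riser. Bystander.
- carton_mid (a point): Centre of a small closed cardboard carton, 90 by 70 by 60 mm tall, on the work surface to the left of the riser. Bystander.
Things that resemble listed ones, but are neither listed nor needed, are in the scene too. There is more than one size of the panel; the one meant has the size given above.

How it is judged:
By the outcome, as a careful person would: the job done as asked, in the order asked, and still so for the second after the job is handed in, with the robot touching nothing.
It also fails if it takes over 40 s, if anything falls off the work surface, if the arm or the gripper's body presses on something with over 40 N, if the wrist force passes 120 N, or if a joint passes its speed limit or range.

## Working session

There is one attempt and no reset: what is moved stays moved. The work goes in short steps, each a Python script; the robot and the scene stay as the last script left them, time stands still between calls to the robot, and variables do not carry over. Pictures are saved under pics/ and viewed, about 8 in all and at most 12, crops included, and the job is handed in when it is done.

```bash
mkdir -p pics; ls
python3 - <<'E'
from plant import bot
import cv2
for n in("top","side"):
    im=bot.camera(n); cv2.imwrite(f"pics/{n}0.png",cv2.cvtColor(im,cv2.COLOR_RGB2BGR)); c=bot.get_calibration(n); print(n,c)
s=bot.read_state();print(s["t"],s["eef_rot"],s["width"])
E
```

```text
pics
top {'fx': 410.27503354932117, 'fy': 410.27503354932117, 'cx': 277.7097671779171, 'cy': 205.02954799877065, 'distortion': array([-0.07773613,  0.        ,  0.        ,  0.        ,  0.        ]), 'view': array([[ 2.77765073e-02, -9.99558250e-01,  1.05721880e-02,
         3.12296638e+01],
       [ 9.84696428e-01,  2.91808104e-02,  1.71818001e-01,
        -6.41650175e+02],
       [-1.72050605e-01,  5.63789179e-03,  9.85071979e-01,
        -8.49423917e+02],
       [ 0.00000000e+00,  0.00000000e+00,  0.00000000e+00,
         1.00000000e+00]])}
side {'fx': 528.4279469738922, 'fy': 528.4279469738922, 'cx': 268.53008752038585, 'cy': 213.55586024200886, 'distortion': array([-0.11037318,  0.        ,  0.        ,  0.        ,  0.        ]), 'view': array([[-9.94286670e-01, -1.06613002e-01, -5.26170781e-03,
         6.56629633e+02],
       [ 6.04703114e-02, -6.03204234e-01,  7.95291138e-01,
        -6.71581140e+01],
       [-8.79622601e-02,  7.90429200e-01,  6.06204850e-01,
        -1.13965634e+03],
       [ 0.00000000e+00,  0.00000000e+00,  0.00000000e+00,
         1.00000000e+00]])}
0.1 [-2.31733212e-01  9.72779102e-01  6.91442907e-04 -2.42231284e-04] 87.54854124462456
```

View pics/top0.png

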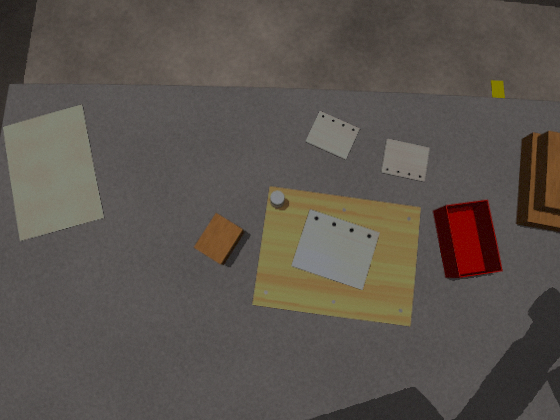

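View pics/side0.png

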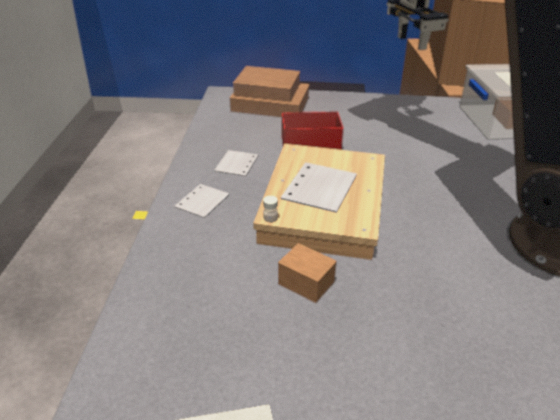

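The top view shows the riser with corners near (270,187), (420,206), (411,325) and (254,305). The panel on it is centred near (336,249), with its holes on the far side and the jar at (277,198). Two smaller holed plates are decoys lying on the table beyond the riser. The side view agrees. Next I'll measure.

```bash
cat > h.py <<'E'
import numpy as np, cv2
from plant import bot
def cast(n,px,z):
    c=bot.get_calibration(n); K=np.array([[c['fx'],0,c['cx']],[0,c['fy'],c['cy']],[0,0,1]])
    u=cv2.undistortPoints(np.float64(px).reshape(-1,1,2),K,c['distortion']).reshape(-1,2)
    R=c['view'][:3,:3];t=c['view'][:3,3]; o=-R.T@t
    d=np.c_[u[:,0],-u[:,1],-np.ones(len(u))]@R
    return (o+d*((z-o[2])/d[:,2])[:,None])[:,:2]
def biggest(m):
    cs,_=cv2.findContours(m.astype(np.uint8),cv2.RETR_EXTERNAL,cv2.CHAIN_APPROX_NONE)
    return max(cs,key=cv2.contourArea)
def rect(P):   # fit lines to the four sides of a contour in mm -> corners
    P=np.float32(P); (c,s,a)=cv2.minAreaRect(P); B=cv2.boxPoints((c,s,a)); L=[]
    for i in range(4):
        p,q=B[i],B[(i+1)%4]; e=(q-p)/np.linalg.norm(q-p); n=np.array([-e[1],e[0]])
        u=(P-p)@e; v=np.abs((P-p)@n); l=np.linalg.norm(q-p)
        S=P[(v<8)&(u>.08*l)&(u<.92*l)]
        f=cv2.fitLine(S,cv2.DIST_HUBER,0,.01,.01).ravel(); L.append((f[2:],f[:2]))
    C=[]
    for i in range(4):
        (p,d),(q,e)=L[i-1],L[i]; k=np.linalg.solve(np.c_[d,-e],q-p); C.append(p+k[0]*d)
    return np.array(C)
def frame(C):  # centre, yaw (x within 45 deg of world x), sizes x,y
    v=[C[1]-C[0]+C[2]-C[3],C[2]-C[1]+C[3]-C[0]]
    if abs(v[0][0])<abs(v[0][1]): v=v[::-1]
    x=v[0]*np.sign(v[0][0]); y=v[1]*np.sign(v[1][1])
    return C.mean(0),np.arctan2(x[1],x[0]),np.arctan2(-y[0],y[1]),np.linalg.norm(x)/2,np.linalg.norm(y)/2
def measure(n,show=None):
    im=bot.camera(n); hsv=cv2.cvtColor(im,cv2.COLOR_RGB2HSV); h,s,v=cv2.split(hsv)
    ye=(h>14)&(h<35)&(s>70)&(v>90)
    roi=np.zeros(h.shape,np.uint8); hull=cv2.convexHull(biggest(ye)); cv2.drawContours(roi,[hull],-1,1,-1)
    roi=cv2.dilate(roi,np.ones((51,51)))   # panel may stick out
    m=(s<45)&(v>115)&(roi>0)
    pc=biggest(m)
    R=rect(cast(n,hull.reshape(-1,2) if False else biggest(ye|m&(roi>0)).reshape(-1,2),60)) if False else None
    rc=biggest(ye)
    if show is not None:
        o=cv2.cvtColor(im,cv2.COLOR_RGB2BGR); cv2.drawContours(o,[rc],-1,(255,0,0),1); cv2.drawContours(o,[pc],-1,(0,0,255),1)
        x,y,w,hh=cv2.boundingRect(np.vstack([rc,pc])); o=o[max(0,y-20):y+hh+20,max(0,x-20):x+w+20]; cv2.imwrite(show,cv2.resize(o,None,fx=2.8,fy=2.8,interpolation=0))
    return rect(cast(n,rc.reshape(-1,2),60)),rect(cast(n,pc.reshape(-1,2),66)),im
E
sed -i '/if False/d' h.py
python3 - <<'E'
from h import *
for n in("top","side"):
    r,p,im=measure(n,f"pics/{n}1.png")
    for C in(r,p): print(n,[np.round(q,3) for q in frame(C)]); print(C.round(1).tolist())
print(cast("top",[(277.5,198)],110))
E
```

```text
top [array([535.082, -84.233], dtype=float32), np.float32(-0.11), np.float32(-0.11), np.float32(257.506), np.float32(337.776)]
[[388.6000061035156, -238.0], [644.5, -266.20001220703125], [681.5999755859375, 69.30000305175781], [425.6000061035156, 97.9000015258789]]
top [array([547.378, -76.848], dtype=float32), np.float32(-0.299), np.float32(-0.299), np.float32(126.152), np.float32(157.207)]
[[463.70001220703125, -133.5], [584.7999877929688, -170.5], [630.5999755859375, -20.399999618530273], [510.5, 16.899999618530273]]
side [array([542.072, -56.262], dtype=float32), np.float32(-0.111), np.float32(-0.109), np.float32(256.801), np.float32(396.154)]
[[392.6000061035156, -238.5], [648.5, -267.8999938964844], [690.7999877929688, 127.0], [436.29998779296875, 154.3000030517578]]
side [array([429.661, -76.727], dtype=float32), np.float32(-0.01), np.float32(-0.089), np.float32(164.3), np.float32(618.348)]
[[315.5, -375.6000061035156], [488.79998779296875, -393.79998779296875], [534.7999877929688, 238.60000610351562], [379.6000061035156, 223.8000030517578]]
[[645.7466558   50.78718963]]
```

View pics/top1.png

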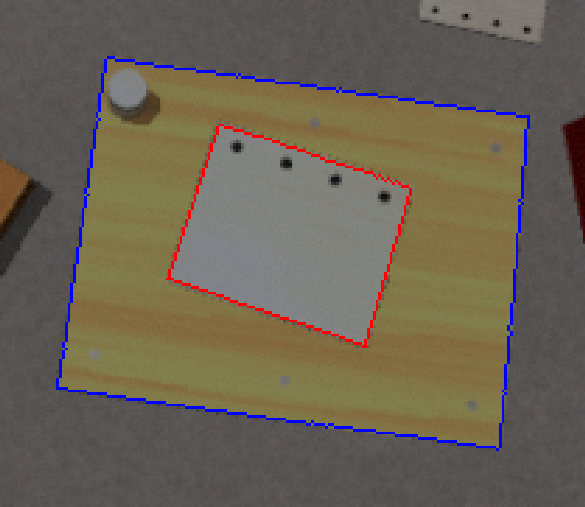

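View pics/side1.png

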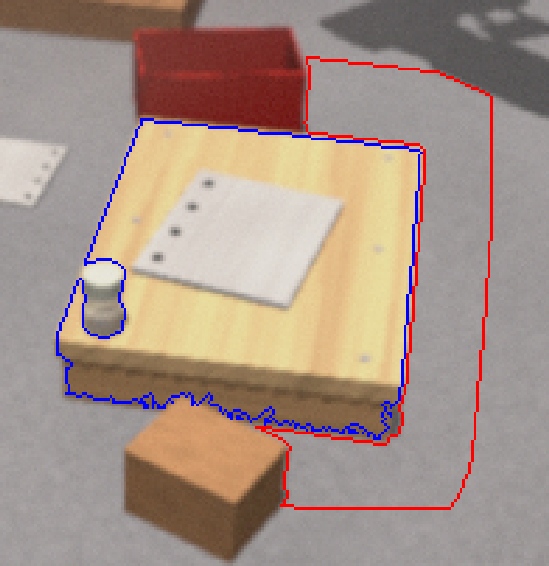

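Top view: riser 257.5 x 338 mm with yaw -0.110. Panel 126 x 157 mm with yaw -0.299, so it is the right plate. Both are one pixel small on each side, which is symmetric. In the side crop the panel mask leaked, so I'm discarding it. The panel needs about 94 mm of travel, with its right rear corner leading. The open fingers, set square to the riser, will serve as a two-point pusher and stop short so I can check.

```bash
cat >> h.py <<'E'
from scipy.spatial.transform import Rotation as Ro
RC=np.array([535.08,-84.23]); YAW=-0.110
ex=np.array([np.cos(YAW),np.sin(YAW)]); ey=np.array([-ex[1],ex[0]])
def w(x,y,z): return [*(RC+x*ex+y*ey),z]     # riser -> world
def toR(P): return np.c_[(P-RC)@ex,(P-RC)@ey]
def quat(flip,da=0):
    a=YAW+da+(np.pi if flip else 0); return [np.cos(a/2),np.sin(a/2),0,0]
def st(tag=""):
    s=bot.read_state(); print(tag,round(s["t"],2),"riser",toR(np.array([s["tcp_pos"][:2]])).round(1)[0],"z",round(s["tcp_pos"][2],1),"F",np.round(s["contact_force"],1))
E
python3 - <<'E'
from h import *
for f in(0,1):
    q=quat(f); j=bot.solve_ik(w(-97,11,180),q); print(f,q,None if j is None else np.round(j,2))
    if j is not None: best=f if f==1 or 'best' not in globals() else best
q=quat(best); print("use",best)
bot.move_ptp(w(-97,11,180),q); st("above")
bot.line_to(w(-97,11,80),150); bot.line_to(w(-97,11,62),30); st("down")
for x in(-70,-40,-10,18): bot.line_to(w(x,11,62),35); st("push")
n="top"; bot.pause(.2); r,p,im=measure(n,"pics/top2.png")
print(toR(p).round(1).tolist(),[np.round(k,3) for k in frame(p)])
E
```

```text
0 [np.float64(0.9984878812375985), np.float64(-0.05497227502706773), 0, 0] [ 0.3   0.01 -0.54  0.   -1.02  1.16]
1 [np.float64(0.05497227502706773), np.float64(0.9984878812375985), 0, 0] [ 0.3   0.01 -0.54  0.   -1.02 -1.99]
use 1
above 2.21 riser [-96.7  10.7] z 180.1 F [ 0.1  0.5 -0.1]
down 3.77 riser [-96.9  11. ] z 62.0 F [-0.2  0.5 -0.5]
push 4.7 riser [-70.7  10.7] z 61.7 F [-2.4 -1.1  0.1]
push 5.71 riser [-39.8  11.1] z 62.1 F [-1.3 -0.9 -1. ]
push 6.72 riser [-9.9 11. ] z 62.0 F [-1.6 -0.5 -0.7]
push 7.67 riser [18.2 11. ] z 62.0 F [-1.5 -0.5  0.4]Traceback (most recent call last):
  File "<stdin>", line 9, in <module>
  File "h.py", line 39, in measure
    return rect(cast(n,rc.reshape(-1,2),60)),rect(cast(n,pc.reshape(-1,2),66)),im
           ~~~~^^^^^^^^^^^^^^^^^^^^^^^^^^^^^
  File "h.py", line 18, in rect
    f=cv2.fitLine(S,cv2.DIST_HUBER,0,.01,.01).ravel(); L.append((f[2:],f[:2]))
      ~~~~~~~~~~~^^^^^^^^^^^^^^^^^^^^^^^^^^^^
cv2.error: OpenCV(4.12.0) /io/opencv/modules/imgproc/src/linefit.cpp:50: error: (-215:Assertion failed) count > 0 in function 'fitLine2D_wods'
```

View pics/top2.png

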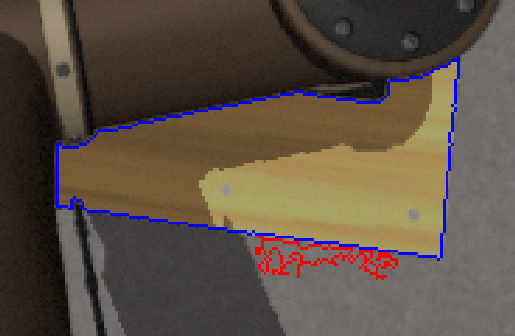

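In the top crop the arm hides the panel. I'll retreat, park clear of the view and measure.

```bash
cat >> h.py <<'E'
START=[-0.815,0.359,0.012,0,-1.224,-0.288]
def retreat():
    s=bot.read_state(); x,y=toR(np.array([s["tcp_pos"][:2]]))[0]
    bot.line_to(w(x-25,y,62),60); bot.line_to(w(x-25,y,200),150); bot.move_joints(START); st("parked")
def panel(show=None):
    im=bot.camera("top"); h,s,v=cv2.split(cv2.cvtColor(im,cv2.COLOR_RGB2HSV))
    m=((s<45)&(v>115)).astype(np.uint8); x0,y0,x1,y1=255,165,425,320; k=np.zeros_like(m); k[y0:y1,x0:x1]=1
    pc=biggest(m*k); C=toR(rect(cast("top",pc.reshape(-1,2),66))); c,a,b,sx,sy=frame(C)
    ye=((h>14)&(h<35)&(s>70)&(v>90)); rc=biggest(ye)
    if show:
        o=cv2.cvtColor(im,cv2.COLOR_RGB2BGR); cv2.drawContours(o,[rc],-1,(255,0,0),1); cv2.drawContours(o,[pc],-1,(0,0,255),1)
        cv2.imwrite(show,cv2.resize(o[150:330,240:440],None,fx=3,fy=3,interpolation=0))
    print("panel riser-frame centre",c.round(1),"yaw deg",np.degrees([a,b]).round(2),"size",round(float(sx),1),round(float(sy),1),"overhang",round(float(c[0])+65-130,1))
    print(C.round(1).tolist()); return c,a,b
E
python3 - <<'E'
from h import *
retreat(); bot.pause(.2); panel("pics/top3.png")
E
```

```text
parked 11.62 riser [-171.8 -539.9] z 226.3 F [ 0.4 -0.7  0.2]
panel riser-frame centre [91.7 21.3] yaw deg [-0.1  -0.11] size 125.4 157.1 overhang 26.7
[[28.7, -57.2], [154.4, -57.3], [154.4, 99.7], [29.3, 100.0]]
```

View pics/top3.png

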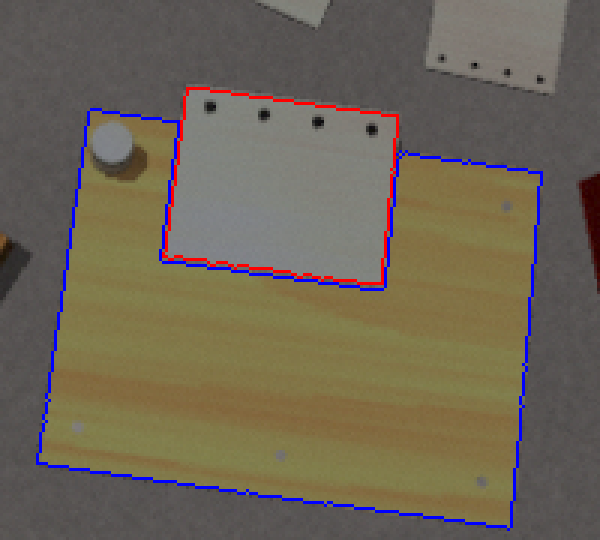

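The panel is square (-0.1°) and overhangs about 26.7 mm. Its mask is 4.6 mm short in x, so I'll refine with subpixel edge profiles and the holes before the last push.

```bash
cat >> h.py <<'E'
def edge(im,ch,x0,x1,ys,z):   # sub-pixel step position along riser x at lines y
    c=bot.get_calibration("top"); K=np.array([[c['fx'],0,c['cx']],[0,c['fy'],c['cy']],[0,0,1]]); F=np.diag([1,-1,-1.])
    xs=np.arange(x0,x1,.25); out=[]
    for y in ys:
        P=np.array([w(x,y,z) for x in xs]); R=F@c['view'][:3,:3]
        uv=cv2.projectPoints(P,cv2.Rodrigues(R)[0],F@c['view'][:3,3],K,c['distortion'])[0].reshape(-1,2).astype(np.float32)
        f=cv2.remap(im[:,:,ch].astype(np.float32),uv[:,:1],uv[:,1:],cv2.INTER_LINEAR).ravel()
        a,b=np.median(f[:14]),np.median(f[-14:]); g=(f-a)/(b-a)
        i=np.where(g>.5)[0][0]; out.append(xs[i])
    return np.array(out)
def fine(n=4):
    im=np.mean([bot.camera("top").astype(float) for _ in range(n)],0)
    c,a,b=panel(); ys=np.arange(c[1]-70,c[1]+71,5)
    L=edge(im,2,c[0]+57,c[0]+74,ys,66); T=edge(im,2,c[0]-74,c[0]-57,ys,66)
    yr=np.arange(-140,c[1]-90,5); E=edge(im,0,122,138,yr,60); yn=np.arange(-140,141,10); N=edge(im,0,-138,-122,yn,60)
    for t,v,y in(("lead",L,ys),("trail",T,ys),("far",E,yr),("near",N,yn)): print(t,np.median(v).round(2),"sd",v.std().round(2),"slope deg",np.degrees(np.polyfit(y,v,1)[0]).round(2))
    g=im.mean(2).astype(np.uint8); h=g[180:300,280:390]; m=(h<70).astype(np.uint8)
    k,l,s,ce=cv2.connectedComponentsWithStats(m); H=[toR(cast("top",[ce[i]+[280,180]],66))[0] for i in range(1,k) if 4<s[i,4]<40]
    print("holes",np.round(H,1).tolist())
    print("lead-far",np.median(L)-np.median(E))
E
python3 - <<'E'
from h import *
fine()
E
```

```text
panel riser-frame centre [91.8 21.3] yaw deg [-0.08 -0.05] size 125.3 157.2 overhang 26.8
[[28.9, -57.3], [154.4, -57.3], [154.3, 99.7], [29.3, 100.0]]
lead 156.5 sd 0.38 slope deg 0.21
trail 27.5 sd 0.36 slope deg 0.12
far 129.25 sd 0.43 slope deg 0.32
near -129.5 sd 0.35 slope deg 0.03
holes [[142.1, 80.9], [141.5, 40.9], [141.4, 1.3], [141.6, -38.9]]
lead-far 27.25200695406727
```

Sub-pixel results agree: lead minus far edge is 27.3 mm. The holes plus 15 mm give a lead of 156.65, and the finger geometry gives 27.7. Final push of 12.6 mm.

Run:
```python
from h import *
bot.move_ptp(w(-10,21,180),quat(1)); bot.line_to(w(-10,21,80),150); bot.line_to(w(-10,21,62),40); st("down")
bot.line_to(w(12,21,62),40); bot.line_to(w(30.6,21,62),20); bot.pause(.2); st("pushed")
retreat(); bot.pause(.2); fine(); panel("pics/top4.png")
cv2.imwrite("pics/side4.png",cv2.resize(cv2.cvtColor(bot.camera("side"),cv2.COLOR_RGB2BGR)[100:320,130:410],None,fx=2.5,fy=2.5))
st()
```

```text
down 15.65 riser [-10.  21.] z 61.8 F [-0.4 -0.5  0.7]
pushed 17.63 riser [28.7 20.4] z 61.9 F [-7.   1.   6.9]
parked 21.41 riser [-171.7 -540. ] z 226.3 F [-0.3  0.4 -0.4]
panel riser-frame centre [102.   20.6] yaw deg [-0.04  0.02] size 125.2 157.0 overhang 37.0
[[39.6, -58.0], [164.6, -57.7], [164.7, 98.9], [39.4, 99.4]]
lead 166.79 sd 0.39 slope deg 0.1
trail 38.04 sd 0.37 slope deg 0.15
far 129.25 sd 0.38 slope deg 0.38
near -129.5 sd 0.34 slope deg 0.03
holes [[152.0, 80.3], [152.4, 40.6], [151.7, 0.4], [152.0, -39.4], [138.1, -61.6]]
lead-far 37.541751053392375
panel riser-frame centre [102.   20.7] yaw deg [-0.02 -0.06] size 125.2 157.0 overhang 37.0
[[39.4, -58.0], [164.5, -57.7], [164.8, 99.0], [39.4, 99.4]]
 21.96 riser [-172.4 -540.5] z 226.4 F [ 0.3  0.  -0.3]
```

View pics/top4.png

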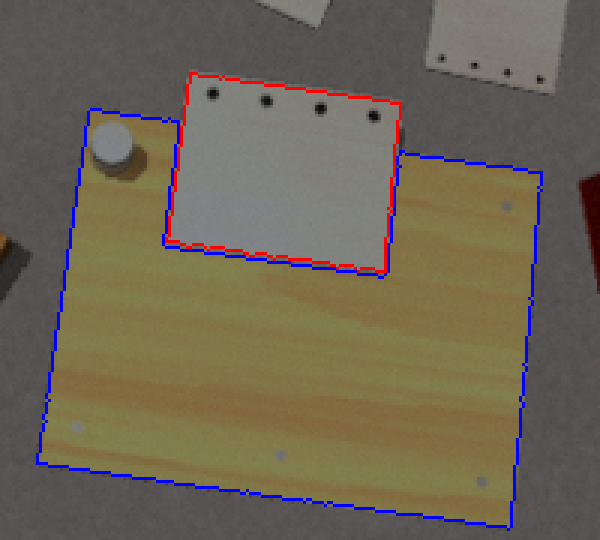

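View pics/side4.png

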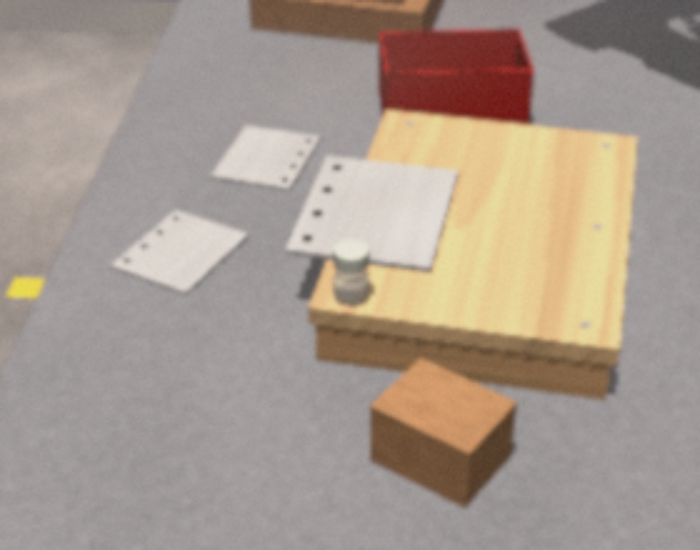

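The panel is square and flat, and the jar, bin and carton have not moved. However, the TCP stopped at 28.7 instead of 30.6 with 7 N on it, so the overhang is about 37.5 mm. I'll finish in small steps, watching position and force. Overhang ≈ TCP x + 9.0, so the target TCP is 31.0.

Run:
```python
from h import *
def x():
    S=[]
    for _ in range(4): bot.pause(.03); s=bot.read_state(); S.append([*toR(np.array([s["tcp_pos"][:2]]))[0],s["tcp_pos"][2],*s["contact_force"]])
    return np.mean(S,0)
Z=63
bot.move_ptp(w(10,21,180),quat(1)); bot.line_to(w(10,21,80),180); bot.line_to(w(10,21,Z),50)
bot.line_to(w(26,21,Z),40); print(x().round(1)); c=28.5
while c<37:
    bot.line_to(w(c,21,Z),15); a=x(); print(c,a.round(1))
    if a[0]>30.7 or np.linalg.norm(a[3:])>25: break
    c+=min(1.,max(.3,31-a[0]))
retreat(); bot.pause(.1); fine(3); st()
```

```text
[25.8 20.9 62.9 -0.2  0.5 -0.5]
28.5 [28.5 21.  63.  -0.3  0.4  0. ]
29.5 [28.9 20.9 62.9 -3.3  1.1  2. ]
30.5 [30.2 20.9 62.9 -4.3  0.5  1.8]
31.250250109575504 [31.4 21.  63.  -2.8 -0.5  0.7]
parked 31.32 riser [-171.7 -540. ] z 226.3 F [0.  0.4 1.5]
panel riser-frame centre [104.7  20.6] yaw deg [-0.17 -0.23] size 125.0 157.0 overhang 39.7
[[41.9, -57.9], [166.9, -58.0], [167.5, 98.8], [42.5, 99.4]]
lead 169.48 sd 0.5 slope deg 0.16
trail 40.48 sd 0.38 slope deg 0.15
far 129.5 sd 0.41 slope deg 0.37
near -129.5 sd 0.34 slope deg 0.04
holes [[154.7, 40.2], [154.6, 0.5], [154.7, -39.6], [139.8, -61.5]]
lead-far 39.98307896376369
 31.62 riser [-172.  -540.2] z 226.4 F [ 0.6  0.7 -0.2]
```

Overhang is 40.0 mm and the panel is square within 0.3°. One last look at the bystanders, then I'll hand in.

Run:
```python
from h import *
a=cv2.imread("pics/top0.png").astype(int); im=bot.camera("top"); b=cv2.cvtColor(im,cv2.COLOR_RGB2BGR); cv2.imwrite("pics/top5.png",b)
for n,(x0,y0,x1,y1) in dict(jar=(266,188,288,210),carton=(190,208,250,270),bin=(430,195,505,282)).items(): print(n,np.abs(a-b)[y0:y1,x0:x1].mean().round(1), np.abs(cv2.blur(np.float32(a-b),(3,3)))[y0:y1,x0:x1].max().round(1))
```

```text
jar 1.8 2.8
carton 2.0 5.4
bin 2.4 6.0
```

View pics/top5.png

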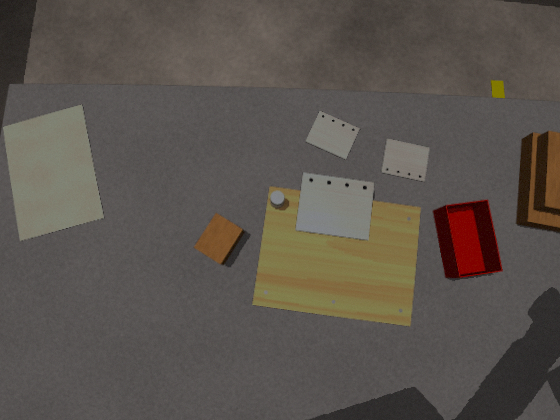

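The panel, centred near (336,206), sticks out past the far edge and is square to it. The jar (277,198), carton and bin match the first picture to within noise.

```bash
python3 -c "
from plant import bot
print(bot.close_job(), bot.read_state()['t'])"
```

```text
the job is handed in; nothing more can be done
the job is handed in; nothing more can be done
```

I pushed the panel across the riser with the open fingertips in three pushes, measuring from the top camera after each, then parked the arm clear and handed in at about 31.7 s.

- **Overhang:** the last check gave 40.0 mm between the sub-pixel panel and riser edges. The mask-centre estimate gave 39.7 mm and the hole row plus 15 mm gave about 40.2 mm. I'd put the uncertainty at about 0.5 mm.
- **Squareness:** the last checks put the panel within about 0.4° of square. Its yaw read about -0.2° against the riser, with edge slopes of 0.15–0.37°.
- **Lying flat:** a side view before the final 2.5 mm push showed the panel flat. I did not look from the side again after it.
- **Bystanders:** the jar, bin and carton matched the first picture to within noise.

Two things did not go as expected:

- **Short second push:** the arm stopped about 2 mm short with roughly 7 N along the push and 7 N upward, and I did not find the cause. I finished in small steps, where the force stayed under about 5 N.
- **Side view not used for measuring:** the panel mask leaked in that view, so all positions come from the top camera, cross-checked against the known sizes and the finger position.

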